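# Close the guard of a bench press and work its pedal

### The arm

A 6-joint arm with a two-finger parallel gripper is mounted at the origin on the work surface. World frame = base frame: x ahead of the robot, y to its left, z up, the work surface at z = 0. Lengths are in mm, angles in rad, forces in N, time in s.
With the tool pointing down it reaches from about 300 to 850 mm from the base axis. Payload 5.4 kg.
Tool frame: the origin (TCP) lies on the centre line of the jaws, within the pads' length; the fingertips stand 19 mm ahead of it and the grasp point (between the pads) is the TCP; z points along the fingers, y is the line along which they close (so a half turn about z gives the same grasp; the last joint's range is limited). The gripper opens to 85 mm and grips with 20 to 120 N. Pads are 22 mm wide; open, the fingers measure 114 mm over their backs; the gripper's body (76 mm by 85 mm) begins 54 mm behind the grasp point. The pads swing forward as they close: fully open they stand 13 mm farther back than shut.
Start: joints at [0.965, 0.158, 1.597, -0, 1.386, -0.21], TCP at [221.697, 530.525, 250.299] pointing down, gripper open.
Joint ranges: [-2.91, 2.91], [-0.94, 2.29], [0.18, 2.7], [-1.29, 4.43], [0.17, 2.64], [-3, 3]. Speed limits (rad/s): [2.57, 2.57, 3.14, 3.14, 3.14, 3.14].

### API

Orientations are given as a rotation vector (axis times angle).
In Python, from plant import bot gives the robot as it stands.
- The arm moves only by the shell command python3 -m pendant 'ROWS' [FORCE]. ROWS is a JSON object of lists of equal length, an entry for each row: "fingers": the closure, from -1 (fully open) to 1 (shut); "travel": the shift along the tool's x, y, z scaled (see below), a list of three; "dr": the turn, a rotation vector about the tool's x, y, z scaled (see below), a list of three. In form: {"fingers": [fingers, ...], "travel": [[dx, dy, dz], ...], "dr": [[rx, ry, rz], ...]}. A call has 1 to 20 rows; each row shifts and turns the commanded pose from where the row before left it, along the tool's axes as they then stand; what a row does not reach is not made up. The controller multiplies each number of a shift by 0.3 m and each number of a turn by 90 degrees. A row lasts 1/12 s, in which the tool goes at most 41.7 mm and 7.16 degrees, less where a joint would pass 70% of its speed; a pose out of reach is approached as far as the arm can. A call with a number of a shift or a turn outside -1 to 1 is refused whole. A call with a gripper value outside its range is refused whole. The fingers move at their own pace and stop on an object; FORCE is the grip in N (left out, the last holds). Time passes only in rows, so rows that do not move let the fingers close. It gives the time, the measured TCP pose, the force, the opening and the grip force at its end, in the units of the state.
- bot.sense(): the state, without advancing time (a new reading comes with each control period).
- bot.get_image(name): name is "scene" or "top"; returns the picture (400x640x3 uint8, red, green, blue); there is no depth.
- bot.get_calibration(name): a dict with "fx", "fy", "cx", "cy" (pixels), "cam_to_world" (4x4, takes a point from camera to world coordinates). Camera axes: x right, y down, z forward; pixel columns grow to the right and rows downward; lengths in mm; the calibration is good to about 2 mm. A picture is of the moment at which its call begins. get_calibration takes no time and is no camera call.
- bot.job_done(): hands the job in; it is judged then, once.
The state is a dict: "clock": time; "q": joint angles; "joint_vel": joint speeds; "joint_torque": joint torques, N m; "eef_pos": TCP position; "ee_rot": TCP orientation; "force": force on the tool from outside, world axes, zero at the start; "ft_torque": the same for the moment, N m; "finger_gap": finger opening in mm; "finger_force": force on a finger pad.
Only numpy, scipy, OpenCV 4.12 (cv2) and the standard library are available. Lean on these libraries where they do the work, as an engineer would, in place of code of your own. Each camera call takes 0.05 s, during which the arm holds its last target. There are 200 camera calls.

### The job

The bracket is already lying in the bench press. Lower the clear guard gently until it is fully shut, then press the yellow pedal down until you feel it firmly against its rubber stop, without forcing it, hold it there for at least a second and let it come all the way back up. Leave the blue pedal, the bracket, the screwdriver and the tape measure alone.

Things in the scene. Friction and masses are not known exactly. Their poses are not given: they have to be found in the camera images.
- press: bench press, fixed: grey base 270 x 210 mm (x, y), rear housing 200 mm wide, 125 mm high (x +25 to +135 mm), blue panel on top; two side cheeks 118 mm high that the guard rests on, between them the nest with the bracket. Origin: centre of its underside; its front (nest side) faces its own -x. The yellow pedal drives a steel punch out of the housing towards the bracket.
- guard (a joint): hinge angle of the press guard in rad: 0 = fully shut (level), about 1.2 to 1.42 = raised. The guard is a clear panel 145 mm long and 205 mm wide, with a yellow frame and a 70 mm front skirt, 0.35 kg. Its hinge is stiff enough to keep it up when raised, but below about 1 rad it falls shut by itself unless held.
- guard_hinge (a point): middle of the guard's hinge line, on the front top edge of the press housing, 127 mm above the table. The hinge line runs along the press's y axis; the point has the press's orientation.
- guard_handle (a point): centre of the guard's handle: a black round bar, diameter 20 mm, 44 mm long along the press's y, on a 14 mm wide neck, 50 mm beyond the guard's front edge. At guard angle a it lies 195*cos(a) mm from the hinge towards the press's -x and 195*sin(a) mm above it. Pinched over its two flat ends (44 mm apart) it can turn between the fingers.
- bracket: loose aluminium angle 40 x 100 x 45 mm lying in the press nest, under the guard. Origin: centre of its underside. It stays where it is.
- yellow_unit: the yellow pedal's base unit, fixed to the table: grey base plate 200 x 125 x 12 mm with low side plates 48 mm high, 113 mm apart. Origin: centre of its underside; the pedal's hinge is at its own +x end (x +85 mm, z +40 mm) and the pedal's free end at its -x end.
- yellow_pedal: pedal with the yellow pad: plate 165 x 90 x 10 mm. Origin on its hinge line (its own y axis). Released, its frame has the unit's orientation and the plate rises at 0.42 rad towards its free end; the angle of its z axis from vertical is how far it is pressed (0 = released, at most 0.44 rad). A spring resists with about 6 to 14 N at the pad.
- yellow_pad (a point): centre of the yellow pad's upper face (75 x 82 mm), 130 mm along the plate from the hinge; the place to press. About 103 mm above the table when released. Firmly on the stop means some 20 to 30 N in all at the pad.
- stop_block: black block on the yellow unit's base, under the pedal, that carries the rubber stop on an adjusting screw. Origin: centre of its underside. Its height is set differently each time and is not given: the pedal meets it somewhere between 0.18 and 0.36 rad of pedal travel. The rubber then gives about 1 mm for each further 5 N at the pad.
- blue_unit: an identical unit with a blue pad, for another job; same frame. Leave it alone.
- blue_pedal: the pedal with the blue pad; same size and frame as the yellow one. Do not press it.
- screwdriver: screwdriver 190 mm long lying on the table. Origin: middle of its underside. Leave it.
- tape: yellow tape measure 72 x 68 x 34 mm. Origin: centre of its underside. Leave it.
There are look-alikes about, which are no part of the job. Leave any green look-alike of the yellow_unit alone.

How it is judged (in metres and radians):
On the way, in this order (a step that is already met when the one before it is completed fails the run):
1. the guard is fully shut (within 0.04 rad) (value of joint guard below 0.04 rad), for 0.2 s.
2. the yellow pedal is pressed against its rubber stop with at least 4 N on the stop, for 0.8 s, the guard staying shut (contact force between yellow_pedal and stop_block above 4 N and value of joint guard below 0.04 rad), for 0.8 s.
At the end, for the whole second after the job is handed in: the guard is shut (within 0.04 rad), both pedals are up (within 0.04 rad), the bracket lies within 10 mm of where it was (value of joint guard below 0.04 rad and angle between each of yellow_pedal, blue_pedal's own z axis and vertical below 0.04 rad and distance of bracket from where it was at the start of the episode below 0.01 m); the robot touches nothing.
It fails at once if the guard slams: it closes faster than 1.5 rad/s (about 0.3 m/s at the handle) in its last 0.15 rad (value of joint guard below 0.15 rad and velocity of joint guard below -1.5 rad/s).
It fails at once if the yellow pedal is pressed by more than 0.08 rad while the guard is open by more than 0.08 rad (angle between yellow_pedal's own z axis and vertical above 0.08 rad and value of joint guard above 0.08 rad).
It fails at once if the pedal is forced: more than 40 N on its stop (contact force between yellow_pedal and stop_block above 40 N).
It fails at once if the blue pedal is pressed by more than 0.08 rad (angle between blue_pedal's own z axis and vertical above 0.08 rad).
It fails at once if the bracket, screwdriver or tape measure is moved by more than 30 mm (distance of any of bracket, screwdriver, tape from where it was at the start of the episode above 0.03 m).
It also fails if it takes over 72 s, if anything falls off the work surface, if the arm or the gripper's body presses on something with over 40 N, if the wrist force passes 120 N, or if a joint passes its speed limit or range.

## Working session

There is one attempt and no reset: what is moved stays moved. The work goes in short steps, Python scripts to look and compute and a shell command to move; the robot and the scene stay as the last step left them, time stands still between calls to the robot, and variables do not carry over. Pictures are saved under pics/ and viewed, at most 10 in all, crops included, and the job is handed in when it is done.

```bash
mkdir -p pics
python3 - <<'E'
from plant import bot
import cv2
for n in("scene","top"):
    im=bot.get_image(n); cv2.imwrite(f"pics/{n}0.png",im[:,:,::-1]); c=bot.get_calibration(n); print(n,c)
s=bot.sense(); print(s['eef_pos'],s['ee_rot'],s['force'],s['finger_gap'],s['clock'])
E
```

```text
scene {'fx': 428.65915375716065, 'fy': 428.65915375716065, 'cx': 321.64582394600944, 'cy': 205.94415665439828, 'cam_to_world': array([[ 7.73796002e-01,  4.80760845e-01, -4.12442428e-01,
         9.41344620e+02],
       [ 6.33151756e-01, -5.67563375e-01,  5.26299030e-01,
        -5.85839103e+02],
       [ 1.89367505e-02, -6.68386733e-01, -7.43572844e-01,
         9.43026117e+02],
       [ 0.00000000e+00,  0.00000000e+00,  0.00000000e+00,
         1.00000000e+00]])}
top {'fx': 371.8092849143178, 'fy': 371.8092849143178, 'cx': 316.4912648310107, 'cy': 194.63653097900783, 'cam_to_world': array([[ 1.61678904e-02, -9.80622719e-01,  1.95237504e-01,
         3.22874279e+02],
       [-9.99818158e-01, -1.78306041e-02, -6.76173928e-03,
        -1.28763800e+01],
       [ 1.01119178e-02, -1.95092679e-01, -9.80732683e-01,
         1.06694577e+03],
       [ 0.00000000e+00,  0.00000000e+00,  0.00000000e+00,
         1.00000000e+00]])}
[221.41966251 530.1210018  249.44105924] [-6.17513862e-01 -3.07962362e+00  2.38766817e-03] [1.04626845 0.10085939 0.12811689] 85.22699304039423 0.1
```

View pics/scene0.png

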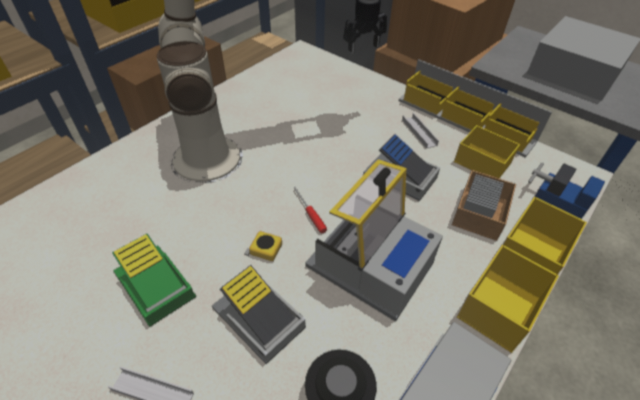

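View pics/top0.png

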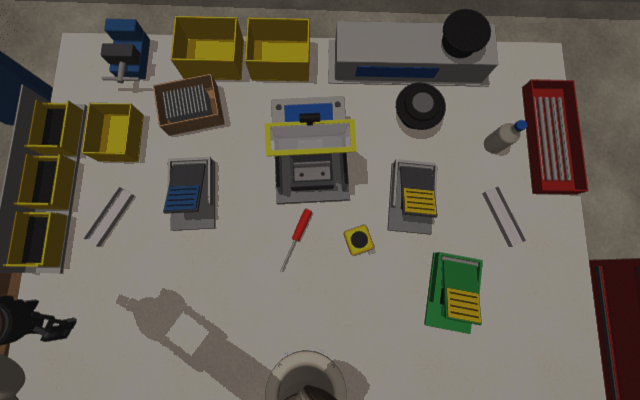

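Top view: the press is at about (312,150), with the raised guard's frame (265-355,122-153) and its handle at (310,119). Candidates for the yellow pedal are the grey-based unit with a yellow pad at (412,203) (scene 247,290) and the green-based look-alike at (456,300) (scene 140,257). The tape at (359,240) and the blue unit at (190,190) are not it. I choose the grey base at (412,203) and check it in close crops.

Run:
```python
import cv2,numpy as np
t=cv2.imread('pics/top0.png');s=cv2.imread('pics/scene0.png')
# 5x crops
a=cv2.resize(t[85:245,255:415+40][: , :],None,fx=4,fy=4,interpolation=cv2.INTER_CUBIC)[:600,:800]
b=cv2.resize(s[150:350,200:450],None,fx=3,fy=3,interpolation=cv2.INTER_CUBIC)
cv2.imwrite('pics/a.png',a[:600]);cv2.imwrite('pics/b.png',b)
```

```text
(no output)
```

View pics/a.png

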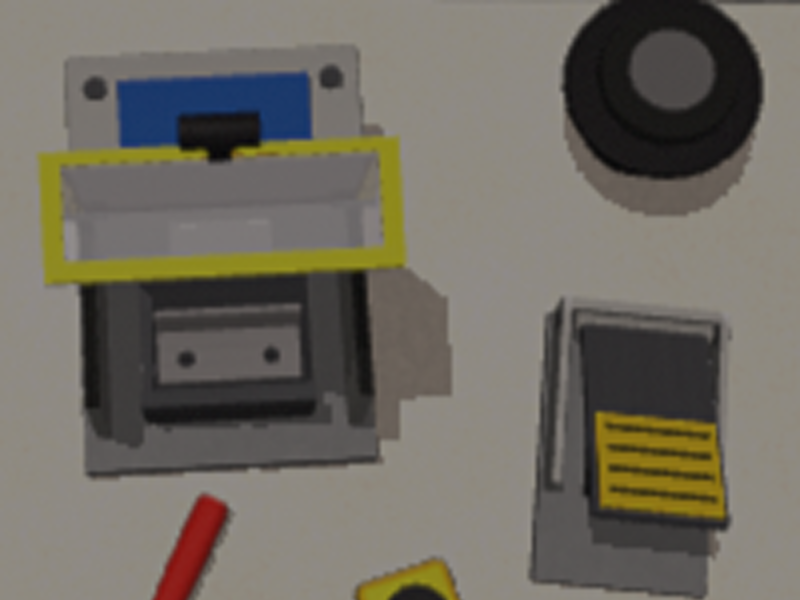

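View pics/b.png

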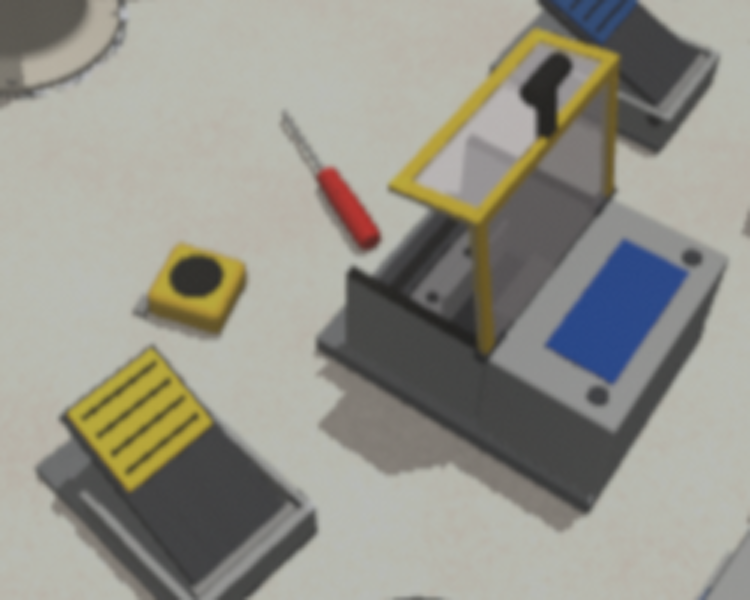

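The crops confirm the grey-based unit with the yellow pad as the yellow_unit. Its pad corners are at about (597,411)-(726,521) in crop a. The handle bar is at (219,130) in crop a and (546,80) in crop b. Next I fit the poses.

```bash
cat > fit.py <<'E'
import numpy as np
from scipy.optimize import least_squares
from plant import bot
C={n:bot.get_calibration(n) for n in("top","scene")}
def proj(n,P):
    c=C[n];p=(P-c['cam_to_world'][:3,3])@c['cam_to_world'][:3,:3]
    return np.array([c['fx']*p[0]/p[2]+c['cx'],c['fy']*p[1]/p[2]+c['cy']])
A=lambda u,v:("top",np.array([255+u/4,85+v/4])); B=lambda u,v:("scene",np.array([200+u/3,150+v/3]))
def W(q,P): c,s=np.cos(q[2]),np.sin(q[2]); return np.array([q[0]+c*P[0]-s*P[1],q[1]+s*P[0]+c*P[1],P[2]])
press=[(A(66,58),(135,100,125)),(A(357,45),(135,-100,125)),(B(612,430),(135,-100,125)),(B(727,262),(135,100,125)),(B(487,352),(25,-100,125)),(B(612,192),(25,100,125)),(A(219,130),'h'),(B(546,80),'h')]
H=lambda a:np.array([25-195*np.cos(a),0,127+195*np.sin(a)])
f=lambda q:np.concatenate([proj(m[0],W(q,H(q[3]) if P=='h' else np.array(P,float)))-m[1] for m,P in press])
r=least_squares(f,[550,0,0,1.3]);print(r.x,r.fun.round(1),'handle',W(r.x,H(r.x[3])),'hinge',W(r.x,np.array([25.,0,127])))
t=.42
pad=lambda s,y:np.array([85-s*np.cos(t)+11*np.sin(t),y,40+s*np.sin(t)+11*np.cos(t)])
K=[(92.5,41),(92.5,-41),(167.5,-41),(167.5,41)]
obs=[A(597,411),A(716,418),A(725,518),A(600,511)],[B(213,417),B(130,491),B(63,415),B(152,347)]
g=lambda q:np.concatenate([proj(o[0],W(q,pad(*k)))-o[1] for O in obs for o,k in zip(O,K)])
r=least_squares(g,[500,-200,0]);print(r.x,r.fun.round(1),'pad',W(r.x,pad(130,0)))
E
python3 fit.py
```

```text
[6.45805394e+02 1.41780499e+00 5.86244782e-02 1.40959053e+00] [-0.7 -1.  -0.1 -0.3 -0.4  0.4  0.8 -1.7 -1.5  1.1 -0.7  1.1 -0.9 -0.
 -0.  -0.1] handle [639.51706037   1.04873181 319.47171972] hinge [670.7624459    2.88257758 127.        ]
[ 5.33445829e+02 -2.94334783e+02 -5.89817998e-02] [-1.   0.1 -0.4  0.6  0.7 -1.   0.3 -1.7 -0.2  0.7 -0.3 -0.1  0.1 -0.9
 -1.2 -0.9] pad [ 504.28043656 -292.61255814  103.05283724]
```

```bash
python3 -m pendant '{"fingers":[-1,-1,-1,-1,-1],"travel":[[0,0,-0.087],[0,0,-0.087],[0,0,-0.087],[0,0,-0.087],[0,0,-0.087]],"dr":[[0,0,-0.058],[0,0,-0.058],[0,0,-0.058],[0,0,-0.058],[0,0,-0.058]]}' && python3 -m pendant '{"fingers":[-1,-1,-1,-1,-1,-1,-1,-1,-1,-1,-1,-1,-1,-1,-1,-1,-1,-1,-1,-1],"travel":[[-0.064,-0.092,0],[-0.064,-0.092,0],[-0.064,-0.092,0],[-0.064,-0.092,0],[-0.064,-0.092,0],[-0.064,-0.092,0],[-0.064,-0.092,0],[-0.064,-0.092,0],[-0.064,-0.092,0],[-0.064,-0.092,0],[-0.064,-0.092,0],[-0.064,-0.092,0],[-0.064,-0.092,0],[-0.064,-0.092,0],[-0.064,-0.092,0],[-0.064,-0.092,0],[-0.064,-0.092,0],[-0.064,-0.092,0],[-0.064,-0.092,0],[-0.064,-0.092,0]],"dr":[[0,0,0],[0,0,0],[0,0,0],[0,0,0],[0,0,0],[0,0,0],[0,0,0],[0,0,0],[0,0,0],[0,0,0],[0,0,0],[0,0,0],[0,0,0],[0,0,0],[0,0,0],[0,0,0],[0,0,0],[0,0,0],[0,0,0],[0,0,0]]}'
cat > st.py <<'E'
from plant import bot
import numpy as np, sys
from scipy.spatial.transform import Rotation as R
s=bot.sense();M=R.from_rotvec(s['ee_rot']).as_matrix()
print(s['clock'],np.round(s['eef_pos'],1),'F',np.round(s['force'],1),'gap',s['finger_gap'],s['finger_force'],'q',np.round(s['q'],2));print(M.round(3))
if len(sys.argv)>3: print('scaled to target',(M.T@(np.array(sys.argv[1:4],float)-s['eef_pos'])/300).round(4))
E
python3 st.py 639.5 1 319.5
```

```text
clock: 0.52
eef_pos: [221.5, 530.2, 381.5]
ee_rot: [0.101, -3.139, 0.001]
force: [0.8, 0.3, -0.1]
finger_gap: 85.4
finger_force: 0.0
clock: 2.18
eef_pos: [638.6, 1.0, 380.1]
ee_rot: [0.093, -3.139, -0.0]
force: [1.3, -0.0, -0.8]
finger_gap: 85.5
finger_force: 0.0
2.1833 [638.6   1.  380.1] F [ 1.3 -0.  -0.8] gap 85.46051277342167 0.0 q [-0.19  0.28  1.2   0.    1.66 -1.82]
[[-0.998 -0.059 -0.001]
 [-0.059  0.998  0.   ]
 [ 0.001  0.    -1.   ]]
scaled to target [-3.20e-03 -1.00e-04  2.02e-01]
```

```bash
python3 -m pendant '{"fingers":[-1,-1,-1,-1,-1,-1],"travel":[[-0.001,0,0.034],[-0.001,0,0.034],[-0.001,0,0.034],[0,0,0.034],[0,0,0.034],[0,0,0.032]],"dr":[[0,0,0],[0,0,0],[0,0,0],[0,0,0],[0,0,0],[0,0,0]]}' && python3 -m pendant '{"fingers":[1,1,1,1,1,1,1,1],"travel":[[0,0,0],[0,0,0],[0,0,0],[0,0,0],[0,0,0],[0,0,0],[0,0,0],[0,0,0]],"dr":[[0,0,0],[0,0,0],[0,0,0],[0,0,0],[0,0,0],[0,0,0],[0,0,0],[0,0,0]]}' 40 && python3 st.py
python3 - <<'E'
from plant import bot
import cv2
im=bot.get_image("scene")[:,:,::-1]; cv2.imwrite("pics/grasp.png",cv2.resize(im[100:300,250:500],None,fx=3,fy=3))
E
```

```text
clock: 2.68
eef_pos: [638.2, 3.6, 319.0]
ee_rot: [0.096, -3.139, -0.0]
force: [0.1, -0.2, -0.3]
finger_gap: 85.6
finger_force: 0.0
clock: 3.35
eef_pos: [639.5, -0.3, 322.1]
ee_rot: [-0.092, 3.138, -0.009]
force: [-0.8, -8.3, 2.2]
finger_gap: 43.2
finger_force: 43.7
3.35 [ 6.395e+02 -3.000e-01  3.221e+02] F [-0.8 -8.3  2.2] gap 43.208514521161234 43.69088351726532 q [-0.19  0.29  1.31 -0.    1.54 -1.82]
[[-0.998 -0.058  0.003]
 [-0.058  0.998 -0.005]
 [-0.002 -0.006 -1.   ]]
```

View pics/grasp.png

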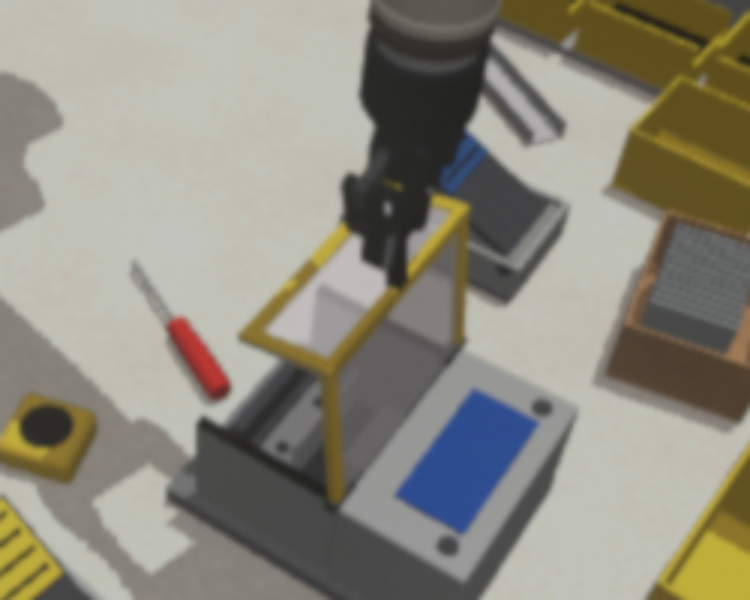

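The gripper holds the handle: the gap is 43 mm and the fingers sit over the bar at about (385,240) in the crop. Next I compute the arc increments.

Run:
```python
import numpy as np
a=np.concatenate([[1.41],1.41-.06*np.arange(1,21),.21-.025*np.arange(1,10)])
x=195*np.cos(a);z=-195*np.sin(a)
for i,(u,v) in enumerate(zip(np.diff(x)/300,np.diff(z)/300)):print(f"[{u:.3f},0,{v:.3f}]",end=',' if i!=19 else '\n')
```

```text
[0.038,0,0.007],[0.038,0,0.010],[0.037,0,0.012],[0.036,0,0.014],[0.035,0,0.016],[0.034,0,0.018],[0.033,0,0.020],[0.032,0,0.022],[0.031,0,0.024],[0.029,0,0.026],[0.027,0,0.028],[0.026,0,0.029],[0.024,0,0.031],[0.022,0,0.032],[0.020,0,0.033],[0.018,0,0.035],[0.016,0,0.036],[0.014,0,0.036],[0.012,0,0.037],[0.009,0,0.038]
[0.003,0,0.016],[0.003,0,0.016],[0.002,0,0.016],[0.002,0,0.016],[0.002,0,0.016],[0.001,0,0.016],[0.001,0,0.016],[0.000,0,0.016],[-0.000,0,0.016],
```

```bash
python3 -m pendant '{"fingers":[1,1,1,1,1,1,1,1,1,1],"travel":[[0.038,0,0.007],[0.038,0,0.010],[0.037,0,0.012],[0.036,0,0.014],[0.035,0,0.016],[0.034,0,0.018],[0.033,0,0.020],[0.032,0,0.022],[0.031,0,0.024],[0.029,0,0.026]],"dr":[[0,0,0],[0,0,0],[0,0,0],[0,0,0],[0,0,0],[0,0,0],[0,0,0],[0,0,0],[0,0,0],[0,0,0]]}' && python3 -m pendant '{"fingers":[1,1],"travel":[[0,0,0],[0,0,0]],"dr":[[0,0,0],[0,0,0]]}' && python3 st.py
```

```text
clock: 4.23
eef_pos: [537.3, -7.4, 273.2]
ee_rot: [-0.092, 3.134, -0.014]
force: [-2.8, -12.5, 7.1]
finger_gap: 43.2
finger_force: 46.4
clock: 4.4
eef_pos: [536.1, -7.5, 272.0]
ee_rot: [-0.092, 3.139, -0.013]
force: [-6.7, -12.6, 5.0]
finger_gap: 43.3
finger_force: 46.3
4.4 [536.1  -7.5 272. ] F [ -6.7 -12.6   5. ] gap 43.288451433595334 46.341267228126526 q [-0.24  0.04  1.68 -0.01  1.42 -1.86]
[[-0.998 -0.058  0.002]
 [-0.058  0.998 -0.008]
 [-0.001 -0.009 -1.   ]]
```

```bash
python3 -m pendant '{"fingers":[1,1,1,1,1,1,1,1,1,1],"travel":[[0.027,-0.001,0.028],[0.026,-0.001,0.029],[0.024,-0.001,0.031],[0.022,-0.001,0.032],[0.020,-0.001,0.033],[0.018,0,0.035],[0.016,0,0.036],[0.014,0,0.036],[0.012,0,0.037],[0.009,0,0.038]],"dr":[[0,0,0],[0,0,0],[0,0,0],[0,0,0],[0,0,0],[0,0,0],[0,0,0],[0,0,0],[0,0,0],[0,0,0]]}' && python3 -m pendant '{"fingers":[1,1,1,1,1,1,1,1,1,1,1],"travel":[[0.003,0,0.016],[0.003,0,0.016],[0.002,0,0.016],[0.002,0,0.016],[0.002,0,0.016],[0.001,0,0.016],[0.001,0,0.016],[0,0,0.016],[0,0,0.016],[0,0,0],[0,0,0]],"dr":[[0,0,0],[0,0,0],[0,0,0],[0,0,0],[0,0,0],[0,0,0],[0,0,0],[0,0,0],[0,0,0],[0,0,0],[0,0,0]]}' && python3 st.py
```

```text
clock: 5.23
eef_pos: [479.8, -11.5, 170.2]
ee_rot: [0.095, -3.14, 0.011]
force: [-6.3, -12.5, 2.7]
finger_gap: 43.1
finger_force: 50.8
clock: 6.15
eef_pos: [475.6, -11.8, 126.3]
ee_rot: [0.095, -3.139, 0.01]
force: [-5.9, -13.0, -0.9]
finger_gap: 43.3
finger_force: 50.5
6.15 [475.6 -11.8 126.3] F [ -5.9 -13.   -0.9] gap 43.30761290818187 50.48975050449371 q [-0.28  0.04  1.99 -0.01  1.12 -1.9 ]
[[-0.998 -0.061 -0.001]
 [-0.061  0.998 -0.006]
 [ 0.001 -0.006 -1.   ]]
```

```bash
python3 -m pendant '{"fingers":[1,1,1,1,1],"travel":[[0,0,0.007],[0,0,0.007],[0,0,0],[0,0,0],[0,0,0]],"dr":[[0,0,0],[0,0,0],[0,0,0],[0,0,0],[0,0,0]]}' && python3 st.py
```

```text
clock: 6.57
eef_pos: [475.6, -11.8, 124.4]
ee_rot: [0.096, -3.138, 0.01]
force: [-13.9, -10.5, 15.9]
finger_gap: 43.4
finger_force: 52.6
6.5667 [475.6 -11.8 124.4] F [-13.9 -10.5  15.9] gap 43.387727266936565 52.56558537483215 q [-0.28  0.04  1.99 -0.01  1.11 -1.9 ]
[[-0.998 -0.061 -0.002]
 [-0.061  0.998 -0.007]
 [ 0.002 -0.006 -1.   ]]
```

```bash
python3 -m pendant '{"fingers":[-1,-1,-1,-1,-1,-1,-1,-1],"travel":[[0,0,0],[0,0,0],[0,0,0],[0,0,0],[0,0,0],[0,0,0],[0,0,0],[0,0,0]],"dr":[[0,0,0],[0,0,0],[0,0,0],[0,0,0],[0,0,0],[0,0,0],[0,0,0],[0,0,0]]}' && python3 -m pendant '{"fingers":[-1,-1,-1,-1,-1,-1,-1,-1],"travel":[[0,0,-0.03],[0,0,-0.03],[0,0,-0.06],[0,0,-0.06],[0,0,-0.06],[0,0,-0.06],[0,0,-0.06],[0,0,-0.06]],"dr":[[0,0,0],[0,0,0],[0,0,0],[0,0,0],[0,0,0],[0,0,0],[0,0,0],[0,0,0]]}' && python3 st.py 504.3 -292.6 160
python3 - <<'E'
from plant import bot
import cv2
im=bot.get_image("scene")[:,:,::-1]; cv2.imwrite("pics/shut.png",cv2.resize(im[120:320,220:470],None,fx=3,fy=3))
E
```

```text
clock: 7.23
eef_pos: [475.7, -8.7, 121.5]
ee_rot: [0.094, -3.14, -0.0]
force: [-0.4, -0.2, 0.5]
finger_gap: 85.4
finger_force: 0.0
clock: 7.9
eef_pos: [475.9, -8.8, 249.8]
ee_rot: [-0.094, 3.139, -0.001]
force: [0.6, -0.1, 0.1]
finger_gap: 85.6
finger_force: 0.0
7.9 [475.9  -8.8 249.8] F [ 0.6 -0.1  0.1] gap 85.56333100999733 0.0 q [-0.27 -0.11  1.87 -0.    1.38 -1.9 ]
[[-0.998 -0.06   0.002]
 [-0.06   0.998 -0.   ]
 [-0.002 -0.001 -1.   ]]
scaled to target [-0.0374 -0.9499  0.3   ]
```

View pics/shut.png

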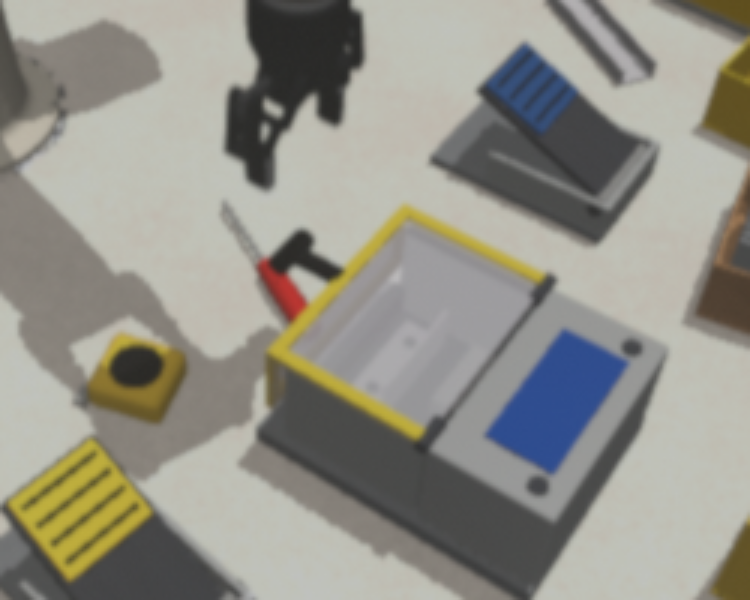

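The guard is level on the cheeks, with the handle at (300,250) in the crop, and both pedals are up. Now I move to the pad with the fingers closed.

```bash
python3 -m pendant '{"fingers":[1,1,1,1,1,1,1,1,1,1,1,1],"travel":[[-0.004,-0.095,0],[-0.004,-0.095,0],[-0.004,-0.095,0],[-0.004,-0.095,0],[-0.004,-0.095,0],[-0.004,-0.095,0],[-0.004,-0.095,0],[-0.003,-0.095,0],[-0.003,-0.095,0],[-0.003,-0.095,0],[0,0,0],[0,0,0]],"dr":[[0,0,0],[0,0,0],[0,0,0],[0,0,0],[0,0,0],[0,0,0],[0,0,0],[0,0,0],[0,0,0],[0,0,0],[0,0,0.038],[0,0,0.037]]}' 40 && python3 st.py && python3 -m pendant '{"fingers":[1,1,1,1,1,1,1],"travel":[[0,0,0.06],[0,0,0.06],[0,0,0.06],[0,0,0.06],[0,0,0.06],[0,0,0.06],[0,0,0]],"dr":[[0,0,0],[0,0,0],[0,0,0],[0,0,0],[0,0,0],[0,0,0],[0,0,0]]}' && python3 st.py 504.3 -292.6 122
```

```text
clock: 8.95
eef_pos: [503.7, -294.4, 248.0]
ee_rot: [0.099, 3.14, -0.001]
force: [-0.1, 0.7, -0.3]
finger_gap: -0.4
finger_force: 0.0
8.95 [ 503.7 -294.4  248. ] F [-0.1  0.7 -0.3] gap -0.3803126646448693 0.0 q [-0.74  0.18  1.58 -0.    1.38 -2.24]
[[-0.998  0.063  0.   ]
 [ 0.063  0.998 -0.001]
 [-0.    -0.    -1.   ]]
clock: 9.53
eef_pos: [501.9, -290.9, 136.1]
ee_rot: [-0.091, -3.135, -0.007]
force: [-0.3, 1.3, -0.5]
finger_gap: -0.0
finger_force: 0.0
9.5333 [ 501.9 -290.9  136.1] F [-0.3  1.3 -0.5] gap -0.04660695398954689 0.0 q [-0.73  0.29  1.68 -0.    1.18 -2.25]
[[-0.998  0.058 -0.005]
 [ 0.058  0.998  0.004]
 [ 0.005  0.004 -1.   ]]
scaled to target [-0.0084 -0.0053  0.0468]
```

```bash
python3 -m pendant '{"fingers":[1,1,1,1,1,1,1,1],"travel":[[0,0,0.016],[0,0,0.016],[0,0,0.016],[0.005,0,0.012],[0.005,0,0.012],[0.005,0,0.012],[0.005,0,0.012],[0,0,0]],"dr":[[0,0,0],[0,0,0],[0,0,0],[0,0,0],[0,0,0],[0,0,0],[0,0,0],[0,0,0]]}' && python3 st.py|head -1
```

```text
clock: 10.2
eef_pos: [498.2, -292.7, 112.1]
ee_rot: [0.091, 3.139, -0.002]
force: [-0.7, 3.3, 8.2]
finger_gap: 0.1
finger_force: 3.6
10.2 [ 498.2 -292.7  112.1] F [-0.7  3.3  8.2] gap 0.13647683462590457 3.6236118525266647 q [-0.74  0.31  1.71 -0.    1.12 -2.25]
```

```bash
python3 -m pendant '{"fingers":[1,1,1,1,1,1],"travel":[[0.003,0,0.007],[0.003,0,0.007],[0.003,0,0.007],[0.003,0,0.007],[0,0,0],[0,0,0]],"dr":[[0,0,0],[0,0,0],[0,0,0],[0,0,0],[0,0,0],[0,0,0]]}' && python3 -m pendant '{"fingers":[1,1,1,1],"travel":[[0.003,0,0.007],[0.003,0,0.007],[0,0,0],[0,0,0]],"dr":[[0,0,0],[0,0,0],[0,0,0],[0,0,0]]}'
```

```text
clock: 10.7
eef_pos: [495.4, -292.6, 104.5]
ee_rot: [0.091, 3.138, -0.002]
force: [-0.6, 2.6, 8.6]
finger_gap: 0.1
finger_force: 4.0
clock: 11.03
eef_pos: [493.9, -292.5, 100.5]
ee_rot: [0.091, 3.137, -0.002]
force: [0.8, 2.4, 8.7]
finger_gap: -0.2
finger_force: 4.2
```

Still on the spring alone (about 8.7 N). I continue in 4 mm steps.

```bash
python3 -m pendant '{"fingers":[1,1,1,1],"travel":[[0.002,0,0.007],[0.002,0,0.007],[0,0,0],[0,0,0]],"dr":[[0,0,0],[0,0,0],[0,0,0],[0,0,0]]}' && python3 st.py|head -1
```

```text
clock: 11.37
eef_pos: [492.7, -292.4, 96.3]
ee_rot: [0.091, 3.137, -0.002]
force: [0.1, 2.2, 8.7]
finger_gap: -0.1
finger_force: 4.5
11.3667 [ 492.7 -292.4   96.3] F [0.1 2.2 8.7] gap -0.1278029096684455 4.453651886433363 q [-0.75  0.32  1.73  0.    1.09 -2.26]
```

```bash
python3 -m pendant '{"fingers":[1,1,1,1],"travel":[[0.002,0,0.007],[0.002,0,0.007],[0,0,0],[0,0,0]],"dr":[[0,0,0],[0,0,0],[0,0,0],[0,0,0]]}' && python3 st.py|head -1
```

```text
clock: 11.7
eef_pos: [491.5, -292.3, 92.1]
ee_rot: [0.091, 3.137, -0.002]
force: [0.5, 3.7, 9.0]
finger_gap: 0.1
finger_force: 4.7
11.7 [ 491.5 -292.3   92.1] F [0.5 3.7 9. ] gap 0.08001766629740296 4.676105305552483 q [-0.75  0.32  1.74  0.    1.08 -2.26]
```

```bash
python3 -m pendant '{"fingers":[1,1,1,1],"travel":[[0.001,0,0.007],[0.001,0,0.006],[0,0,0],[0,0,0]],"dr":[[0,0,0],[0,0,0],[0,0,0],[0,0,0]]}' && python3 st.py|head -1
```

```text
clock: 12.03
eef_pos: [490.7, -292.2, 88.3]
ee_rot: [0.091, 3.138, -0.002]
force: [-1.0, 4.0, 10.4]
finger_gap: 0.2
finger_force: 5.2
12.0333 [ 490.7 -292.2   88.3] F [-1.   4.  10.4] gap 0.23925733761415732 5.1917446218431 q [-0.75  0.33  1.74  0.    1.07 -2.26]
```

```bash
python3 -m pendant '{"fingers":[1,1,1,1],"travel":[[0.001,0,0.006],[0.001,0,0.005],[0,0,0],[0,0,0]],"dr":[[0,0,0],[0,0,0],[0,0,0],[0,0,0]]}' && python3 st.py|head -1
```

```text
clock: 12.37
eef_pos: [490.3, -292.3, 86.3]
ee_rot: [0.091, 3.138, -0.002]
force: [-3.5, 6.5, 18.9]
finger_gap: 0.4
finger_force: 8.9
12.3667 [ 490.3 -292.3   86.3] F [-3.5  6.5 18.9] gap 0.37804489829005533 8.871697448194027 q [-0.75  0.33  1.74  0.    1.07 -2.26]
```

It is on the stop: the force jumped from 9 to 19 N. A little more, then hold.

```bash
python3 -m pendant '{"fingers":[1,1,1,1,1,1,1,1,1,1,1,1,1,1,1,1,1,1],"travel":[[0,0,0.004],[0,0,0],[0,0,0],[0,0,0],[0,0,0],[0,0,0],[0,0,0],[0,0,0],[0,0,0],[0,0,0],[0,0,0],[0,0,0],[0,0,0],[0,0,0],[0,0,0],[0,0,0],[0,0,0],[0,0,0]],"dr":[[0,0,0],[0,0,0],[0,0,0],[0,0,0],[0,0,0],[0,0,0],[0,0,0],[0,0,0],[0,0,0],[0,0,0],[0,0,0],[0,0,0],[0,0,0],[0,0,0],[0,0,0],[0,0,0],[0,0,0],[0,0,0]]}' && python3 st.py|head -1
```

```text
clock: 13.87
eef_pos: [490.2, -292.3, 85.5]
ee_rot: [0.091, 3.138, -0.002]
force: [-5.7, 6.1, 21.0]
finger_gap: -0.1
finger_force: 10.4
13.8667 [ 490.2 -292.3   85.5] F [-5.7  6.1 21. ] gap -0.10613393925998701 10.376919731497765 q [-0.75  0.33  1.74  0.    1.07 -2.26]
```

```bash
python3 -m pendant '{"fingers":[1,1,1,1,1,1,1,1,1,1,1,1,1,1,1,1],"travel":[[0,0,-0.008],[-0.002,0,-0.014],[-0.003,0,-0.014],[-0.004,0,-0.014],[-0.005,0,-0.014],[-0.006,0,-0.014],[-0.007,0,-0.014],[-0.007,0,-0.014],[-0.007,0,-0.014],[0,0,-0.02],[0,0,-0.03],[0,0,-0.05],[0,0,-0.08],[0,0,-0.08],[0,0,-0.08],[0,0,0]],"dr":[[0,0,0],[0,0,0],[0,0,0],[0,0,0],[0,0,0],[0,0,0],[0,0,0],[0,0,0],[0,0,0],[0,0,0],[0,0,0],[0,0,0],[0,0,0],[0,0,0],[0,0,0],[0,0,0]]}'
python3 - <<'E'
from plant import bot
import cv2
im=bot.get_image("scene")[:,:,::-1]; cv2.imwrite("pics/end.png",im)
E
```

```text
clock: 15.2
eef_pos: [502.9, -294.3, 225.5]
ee_rot: [0.091, 3.134, -0.01]
force: [-0.3, -0.8, 1.2]
finger_gap: 0.1
finger_force: 0.0
```

View pics/end.png

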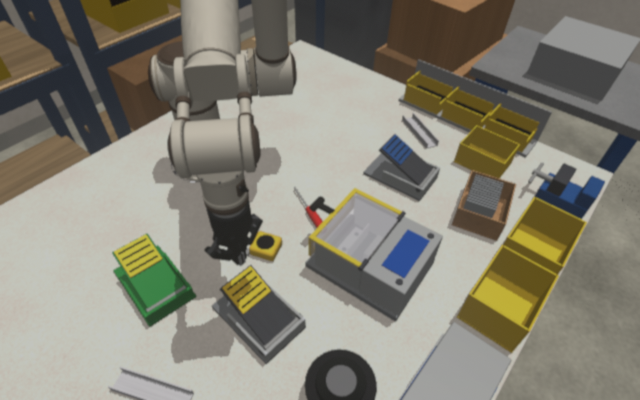

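The guard is shut at (360,230). The yellow pedal is back up at (247,290), the arm is clear, and the screwdriver, tape and blue pedal are unmoved.

```bash
python3 -c "
from plant import bot
print(bot.job_done())"
```

```text
the job is handed in; nothing more can be done
None
```

I lowered the guard gently until it was shut, pressed the yellow pedal onto its stop at about 21 N, held it for about 1.4 s and let it back up; the job is handed in, but no verdict came back.

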